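Pin the magnifier arm to its pivot base and snap the loop shut

ROBOT

A 7-joint arm with a two-finger parallel gripper is mounted at the origin on the work surface. World frame = base frame: x ahead of the robot, y to its left, z up, the work surface at z = 0. Lengths are in mm, angles in degrees, forces in N, time in s.
With the tool pointing down it reaches from about 400 to 900 mm from the base axis. Payload 5.5 kg.
Tool frame: the origin (TCP) lies at the very end of the fingers, on their centre line; the grasp point (between the pads) lies 19 mm behind it; z points along the fingers, y is the line along which they close (so a half turn about z gives the same grasp; the last joint's range is limited). The gripper opens to 85 mm and grips with 20 to 120 N. Pads are 22 mm wide; open, the fingers measure 114 mm over their backs; the gripper's body (76 mm by 85 mm) begins 54 mm behind the grasp point. The pads swing forward as they close: fully open they stand 13 mm farther back than shut.
Start: joints at [-58.488, 28.699, -24.465, 88.831, 12.651, 65.22, -12.049], TCP at [183.837, 623.461, 231.31] pointing down, gripper open.
Joint ranges: [-164.97, 164.97], [-17.58, 116.51], [-87.97, 89.64], [11.32, 138.91], [-80.73, 260.73], [10.89, 115.49], [-147.41, 147.41]. Speed limits (degrees/s): [147.25, 147.25, 180, 180, 180, 180, 180].

INTERFACE

Orientations are given as [roll, pitch, yaw] about the fixed x, y, z axes, in that order (R = Rz(yaw) Ry(pitch) Rx(roll)).
In Python, from plant import arm, grab_frame, spotter gives the robot as it stands.
- The arm moves only by the shell command python3 -m handwheel 'ROWS' [OPENING]. ROWS is text: rows parted by semicolons, each of 4 numbers parted by spaces: the shift along the tool's x, y, z in cm, then the turn about the tool's z in degrees. In form: tx ty tz roll; .... A call has 1 to 5 rows; each row is the pose to reach, as a shift and turn from the pose commanded when the call began, along the tool's axes at that moment; what a row does not reach only later rows make up. A row lasts 1/12 s, in which the tool goes at most 41.7 mm and 7.16 degrees, less where a joint would pass 70% of its speed; a pose out of reach is approached as far as the arm can. A call with a gripper value outside its range is refused whole. OPENING is the gripper command: -1 is fully open, 1 is shut, values between are in proportion, set as the call begins (- or left out, the last holds). The fingers move at their own pace and stop on an object; the grip force is fixed at half the most. Time passes only in rows, so rows that repeat a pose let the fingers close. It gives the time, the measured TCP pose, the force, the opening and the grip force at its end, in the units of the state.
- arm.get_state(): the state, without advancing time (a new reading comes with each control period).
- grab_frame(name): name is "scene" or "top" or "wrist"; returns a dict with "frame" (480x640x3 uint8, red, green, blue), "fovy" (degrees; the focal length in pixels is half the picture's height over the tangent of half this angle, whatever the lens; pixels are square), "cx", "cy" (the principal point, pixels), "rvec" (rotation vector, rad) and "tvec" (3), from world to camera coordinates, as OpenCV has them. Camera axes: x right, y down, z forward; pixel columns grow to the right and rows downward; lengths in mm; the calibration is good to about 2 mm. A picture is of the moment at which its call begins. There is no depth.
- arm.job_done(): hands the job in; it is judged then, once.
Trained networks look in the newest picture that a camera, given by its name, has taken for a name from the list of things; names that differ only in an ending like _2 or _b are one class to them, and where a whole thing is asked for, a point or a joint stands for the part that bears it (a point fixed in the world has none). Each returns a list of dicts, best first, with "conf" (0 to 1); they miss things now and then, are a little off and sometimes report something else, mostly with a low value. They report only what shows in the picture. A call takes as long as a camera call. They do not tell look-alikes from the thing itself.
- spotter.find_in(label, camera): "uv" ([column, row] in pixels, amid what is visible of it).
- spotter.pinpoint(label, camera): "uv" ([column, row] in pixels: a listed point, or the origin of a listed thing).
The state is a dict: "time_s": time; "joints": joint angles; "dq": joint speeds; "joint_torque": joint torques, N m; "tool_pos": TCP position; "tcp_rot": TCP orientation; "wrist_force": force on the tool from outside, world axes, zero at the start; "ft_torque": the same for the moment, N m; "grip_width": finger opening in mm; "gripper_force": force on a finger pad.
Only numpy, scipy, OpenCV 4.12 (cv2) and the standard library are available. Lean on these libraries where they do the work, as an engineer would, in place of code of your own. Each camera call takes 0.05 s, during which the arm holds its last target. There are 200 camera calls.

TASK

The magnifier's arm has been slid into the fork of its pivot base but is not yet pinned. Take the red-handled hitch pin from the blue holder, push it all the way home through the slanted cross hole of fork and arm, then swing its sprung brass loop round the fork and over the shaft end so that it snaps shut. Let go, and leave the petri dishes and culture tubes undisturbed.

Things in the scene. Friction and masses are not known exactly. Their poses are not given: they have to be found in the camera images.
- pin: hitch pin, 155 mm long, 0.2 to 0.4 kg, at the start upright in the blue holder, shoulder on its top. Origin: centre of the underside of the shoulder flange (34 mm diameter, 5 mm thick); z points from shaft to handle. The steel shaft, 16 mm thick, runs from the origin 100 mm along -z; its last 14 mm taper to a 6 mm nose. The brass loop hinged on it stands out towards +x when open
- pin_grip (a point): middle of the pin's red handle, 38 mm above the pin's origin on its axis (axes as the pin's). The handle is a block 24 mm (x) by 30 mm (y) from z = 5 to 55 mm of the pin frame: grip it across its x faces with the fingers pointing along the pin's -z. On the +x side the finger comes down between the legs of the open loop (38 mm clear)
- loop (a joint): hinge of the brass wire loop on the pin, rad: 0 = wide open (a stop), 1.6 = shut over the shaft end (a stop). Over-centre spring: below about 0.55 rad it springs open, beyond that it snaps shut by itself; swinging it takes about 2 to 3 N at the bar. At the start it is open, at 0
- loop_hinge (a point): middle of the loop's hinge axis, at x = 16, z = 8 mm of the pin frame, axis parallel to the pin's y. The point's axes are the loop's: parallel to the pin's when shut. From shut to open the loop turns about its -y axis (its free end goes from the pin's -z side to its +x side)
- loop_bar (a point): middle of the cross bar (8 mm thick, 44 mm long, along y) at the loop's free end, 115 mm from the hinge axis: push here. Two 6 mm legs at y = +-22 mm lead to it from the hinge, in the loop frame (x, z) = (0, 0), (20, 0), (20, -86), (-28, -112) mm, bowing round the fork. Open: bar at x = 128, z = -20 mm of the pin frame, legs bow up to z = 28 mm
- yoke: steel fork of the pivot base with the arm's tongue in it, a stack 44 mm wide (x), 72 mm thick (z). Origin: centre of the cross hole's mouth on the upper face, 140 mm above the table. z points out of the hole, leaning 28 degrees from vertical towards the robot; y is level, along the arm to the lens; x points away from the robot and up. Pin home = its frame here, loop towards the fork's +x
- yoke_far (a point): centre of the far mouth of the cross hole, at z = -72 mm of the fork frame. The holes are 19 mm wide with a 3 mm lead-in. The tongue (z = -16 to -56 mm) has up to 3 mm of play along y either way, so its hole may stand off; it yields to the tapered nose under 2 to 8 N of push. The pin goes on until its shoulder stops on the fork; if it is turned wrongly the loop meets the fork or arm
- lens (a point): centre of the 136 mm lens ring, level, on the arm (22 mm rod along the fork's y, from y = 38 mm on, 36 mm below the fork's upper face). On the other side the fork's root and post stand at y = -50 to -120 mm, no higher than the fork
- rack: blue holder fixed to the table: block 66 by 66 mm, 112 mm high, on a foot of 100 by 90 mm; a 21 mm hole from its top takes the pin's shaft. Origin: centre of its underside, z up
- dishes: stack of four petri dishes, 94 mm diameter, 60 mm high, under the lens, loose. Origin: centre of its underside
- tube0: green capped culture tube, 26 mm diameter, 109 mm high, loose in the white tube rack. Origin: centre of its underside
- tube1: the other green culture tube, the same
Not all that is in view belongs to the job. Leave any purple or turquoise look-alike of the pin alone.

How it is judged (in metres and radians):
On the way, in this order (a step that is already met when the one before it is completed fails the run):
1. the pin is home in the cross hole, its loop still open (distance between pin and yoke below 0.006 m and angle between the z axis of pin and the z axis of yoke, either way round below 0.08 rad and value of joint loop below 0.4 rad), for 0.1 s.
2. the loop is swung over the shaft end and snapped shut (value of joint loop above 1.48 rad and distance between pin and yoke below 0.006 m), for 0.2 s.
At the end, for the whole second after the job is handed in: The pin's shoulder is home on the fork (pin origin within 6 mm of the hole mouth, axes within 0.08 rad), the loop is shut over the shaft end (hinge within 0.12 rad of its shut stop at 1.6), the pin is released and at rest, and dishes and tubes are within 30 mm of where they stood (all of step 2 and angle between the z axis of pin and the z axis of yoke, either way round below 0.08 rad and linear speed of pin below 0.02 m/s and distance of each of dishes, tube0, tube1 from where it was at the start of the episode below 0.03 m); the robot touches nothing.
It fails at once if a bystander was knocked about (distance of any of dishes, tube0, tube1 from where it was at the start of the episode above 0.03 m or angle between dishes's own z axis and vertical above 0.4 rad).
It also fails if it takes over 48 s, if anything falls off the work surface, if the arm or the gripper's body presses on something with over 40 N, if the wrist force passes 120 N, or if a joint passes its speed limit or range.

## Working session

There is one attempt and no reset: what is moved stays moved. The work goes in short steps, Python scripts to look and compute and a shell command to move; the robot and the scene stay as the last step left them, time stands still between calls to the robot, and variables do not carry over. Pictures are saved under pics/ and viewed, at most 10 in all, crops included, and the job is handed in when it is done.

```bash
ls; mkdir -p pics; cat > h.py <<'E'
import numpy as np, cv2
from scipy.spatial.transform import Rotation as R
from plant import arm, grab_frame, spotter
def cam(n,save=None):
    g=grab_frame(n)
    if save: cv2.imwrite('pics/'+save+'.png',g['frame'][:,:,::-1])
    f=240/np.tan(np.radians(g['fovy'])/2)
    g['K']=np.array([[f,0,g['cx']],[0,f,g['cy']],[0,0,1.]])
    g['M']=cv2.Rodrigues(np.array(g['rvec'],float))[0]; g['t']=np.array(g['tvec'],float).ravel()
    return g
def ray(g,uv):
    d=g['M'].T@np.linalg.inv(g['K'])@np.array([uv[0],uv[1],1.]); return -g['M'].T@g['t'], d/np.linalg.norm(d)
def atz(g,uv,z):
    o,d=ray(g,uv); return o+d*(z-o[2])/d[2]
def tri(l):
    A=0;b=0
    for g,uv in l:
        o,d=ray(g,uv);P=np.eye(3)-np.outer(d,d);A=A+P;b=b+P@o
    x=np.linalg.solve(A,b); res=[np.linalg.norm((np.eye(3)-np.outer(d,d))@(x-o)) for o,d in [ray(*k) for k in l]]
    return x,res
def proj(g,p):
    q=g['K']@(g['M']@np.array(p,float)+g['t']); return q[:2]/q[2]
E
python3 - <<'E'
from h import *
np.set_printoptions(precision=1,suppress=True)
for n in ['scene','top']:
    g=cam(n,n+'0'); print(n,ray(g,(320,240)),g['fovy'])
    for l in ['pin','pin_grip','loop_hinge','loop_bar','yoke','yoke_far','lens','rack','dishes','tube0']:
        print(l,[(np.round(d['uv'],1).tolist(),round(d['conf'],2)) for d in spotter.pinpoint(l,n)])
print(arm.get_state())
E
```

```text
pics
scene (array([903.2, 560.4, 778.6]), array([-0.3, -0.6, -0.7])) 54.64428503753215
pin [([292.3, 171.7], 0.82), ([276.4, 167.7], 0.78), ([208.1, 181.9], 0.77)]
pin_grip [([293.1, 158.5], 0.74), ([191.6, 176.9], 0.7), ([285.8, 170.8], 0.66)]
loop_hinge [([292.5, 173.4], 0.75), ([199.3, 178.9], 0.53), ([296.1, 159.4], 0.42)]
loop_bar [([250.9, 194.8], 0.89), ([185.7, 195.6], 0.82), ([298.0, 134.4], 0.68)]
yoke [([371.9, 262.0], 0.58)]
yoke_far [([350.7, 285.9], 0.93)]
lens [([420.9, 378.4], 0.7), ([296.5, 157.1], 0.3)]
rack [([299.8, 204.8], 0.83)]
dishes [([405.4, 418.6], 0.79)]
tube0 [([242.1, 253.1], 0.68), ([219.1, 251.0], 0.63)]
top (array([ 359.1,  -69.5, 1046.5]), array([ 0.2, -0. , -1. ])) 55.09774460057433
pin [([433.0, 272.7], 0.9), ([496.4, 281.9], 0.76), ([506.4, 202.3], 0.6)]
pin_grip [([517.9, 184.8], 0.74), ([483.5, 289.1], 0.73), ([441.0, 264.7], 0.68)]
loop_hinge [([493.8, 290.4], 0.95), ([501.7, 189.1], 0.71), ([437.5, 261.7], 0.63), ([384.9, 172.0], 0.47)]
loop_bar [([539.5, 331.4], 0.69), ([421.5, 212.5], 0.6), ([469.7, 164.4], 0.55)]
yoke [([239.1, 247.2], 0.62)]
yoke_far [([245.8, 237.6], 0.95)]
lens [([136.6, 229.2], 0.66)]
rack [([424.7, 275.8], 0.68), ([439.6, 266.0], 0.32)]
dishes [([160.8, 238.4], 0.62)]
tube0 [([381.2, 194.7], 0.84), ([384.0, 176.0], 0.66)]
{'time_s': 1.1, 'joints': array([-58.5,  28.7, -24.5,  88.8,  12.7,  65.2, -12.1]), 'dq': array([ 0.1,  0. ,  0. , -0.1, -0.1, -0. ,  0. ]), 'joint_torque': array([ -0. , -56.9,  -5.8, -28.1,   0. ,   0. ,   0. ]), 'tool_pos': array([183.9, 623.4, 231.3]), 'tcp_rot': array([-180. ,   -0. ,  163.6]), 'wrist_force': array([-0.5, -0. ,  0.2]), 'ft_torque': array([ 0. , -0.1,  0. ]), 'gripper_force': 0.0, 'grip_width': 85.64896956064086}
```

View pics/scene0.png

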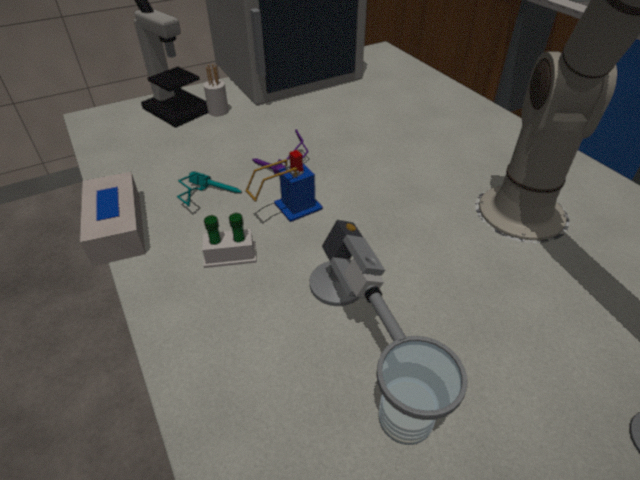

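View pics/top0.png

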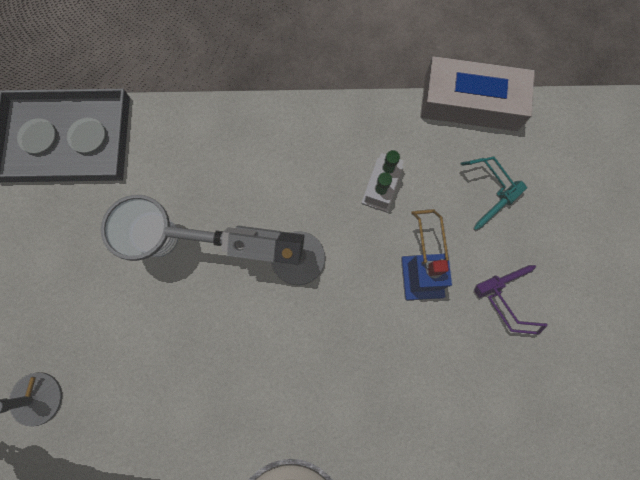

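```bash
python3 -m handwheel 2>&1 | head -20; python3 - <<'E'
from h import *
np.set_printoptions(precision=1,suppress=True)
s=cam('scene');t=cam('top')
def both(n,a,b,z=None):
    x,r=tri([(s,a),(t,b)]); print(n,x,np.array(r), '' if z is None else (atz(s,a,z),atz(t,b,z)))
both('pin',(292.3,171.7),(433,272.7),112)
both('grip',(293.1,158.5),(441,264.7),150)
both('hinge',(292.5,173.4),(437.5,261.7),120)
both('bar',(250.9,194.8),(421.5,212.5),92)
both('yoke',(371.9,262),(239.1,247.2),140)
both('far',(350.7,285.9),(245.8,237.6),140-63.6)
both('lens',(420.9,378.4),(136.6,229.2))
both('rack',(299.8,204.8),(424.7,275.8),0)
both('dishes',(405.4,418.6),(160.8,238.4),0)
im=cv2.imread('pics/top0.png'); c=cv2.resize(im[150:330,370:560],None,fx=3,fy=3,interpolation=cv2.INTER_CUBIC)
d=cv2.resize(im[200:300,200:340],None,fx=4,fy=4,interpolation=cv2.INTER_CUBIC); 
W=np.zeros((600,800,3),np.uint8); c=c[:540]; W[:360,:456]=cv2.resize(im[190:310,390:542],None,fx=3,fy=3)[:360]; 
a=cv2.imread('pics/scene0.png'); W[:360,456:800]=cv2.resize(a[115:235,220:335],None,fx=3,fy=3)[:360,:344]
W[360:600,:480]=cv2.resize(im[210:290,200:360],None,fx=3,fy=3); W[360:600,480:800]=cv2.resize(a[210:310,290:423],None,fx=2.4,fy=2.4)[:240,:320]
cv2.imwrite('pics/crop.png',W)
E
```

```text
invalid input
pin [ 496.1 -307.3  104.9] [7.8 7.8] (array([ 505.3, -305.1,  112. ]), array([ 488.6, -300.8,  112. ]))
grip [ 499.4 -309.1  146.3] [0.1 0.1] (array([ 501.8, -304. ,  150. ]), array([ 498.9, -308.2,  150. ]))
hinge [ 508.  -309.8  106.7] [4.9 4.9] (array([ 512.9, -288.1,  120. ]), array([ 509.9, -309.5,  120. ]))
bar [ 622.6 -290.4   94.1] [1.4 1.4] (array([ 622.7, -294.3,   92. ]), array([ 621.9, -290. ,   92. ]))
yoke [537.   88.3 163.5] [0.8 0.8] (array([522.4,  70.8, 140. ]), array([542.4,  92. , 140. ]))
far [571.5  81.9 109. ] [3.3 3.3] (array([557.9,  56.3,  76.4]), array([576.2,  89.3,  76.4]))
lens [586.6 306.2 126.1] [0.4 0.4] 
rack [ 493.3 -305.5    3.2] [4.4 4.4] (array([ 488.8, -305.3,    0. ]), array([ 497.3, -309. ,    0. ]))
dishes [595.3 302.6  -6. ] [0.7 0.7] (array([597.1, 305.1,   0. ]), array([594.5, 299.9,   0. ]))Traceback (most recent call last):
  File "<stdin>", line 19, in <module>
ValueError: could not broadcast input array from shape (240,319,3) into shape (240,320,3)
```

```bash
python3 - <<'E'
import cv2,numpy as np
im=cv2.imread('pics/top0.png');a=cv2.imread('pics/scene0.png')
r=lambda i,y0,y1,x0,x1:cv2.resize(i[y0:y1,x0:x1],(400,300),interpolation=cv2.INTER_CUBIC)
cv2.imwrite('pics/crop.png',np.vstack([np.hstack([r(im,200,308,390,534),r(a,125,221,226,354)]),np.hstack([r(im,205,289,205,317),r(a,212,302,300,420)])]))
E
```

```text
(no output)
```

View pics/crop.png

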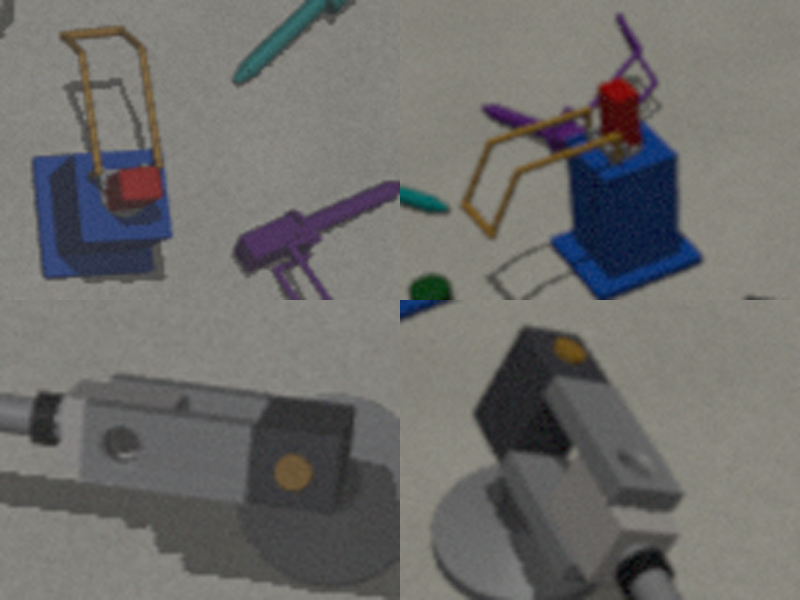

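Red pin is in the blue holder (top 438,267; scene 296,160). Look-alikes are purple (top 490,288) and turquoise (top 515,192), and the crop confirms the choice. Moving there.

```bash
python3 -m handwheel '-3.4 -2 -1.4 -4; -6.8 -4 -2.8 -8; -10.2 -6 -4.2 -12; -13.6 -8 -5.6 -16.4; -17 -9.9 -6.9 -16.4' -1; python3 - <<'E'
from h import *
print({k:np.round(v,1) for k,v in arm.get_state().items()})
E
```

```text
time_s: 1.62
tool_pos: [319.6, 479.1, 301.0]
tcp_rot: [180.0, 0.0, -179.8]
wrist_force: [1.7, -0.2, 0.6]
grip_width: 85.7
gripper_force: 0.0
{'time_s': np.float64(1.6), 'joints': array([-37.8,  17.6, -26.4,  95. ,   8.3,  69.2,  24.2]), 'dq': array([ 42.7, -20.6,   9.4,   3.7, -13. ,  12.5,  48.7]), 'joint_torque': array([ -4.7, -45.1,  -5.2, -28.5,   0.2,  -0.1,  -0.4]), 'tool_pos': array([319.6, 479.1, 301. ]), 'tcp_rot': array([ 180. ,    0. , -179.8]), 'wrist_force': array([ 1.7, -0.2,  0.6]), 'ft_torque': array([ 0. , -0.1,  0. ]), 'gripper_force': np.float64(0.0), 'grip_width': np.float64(85.7)}
```

```bash
python3 -m handwheel '-1 -4 0 0; -2 -8 0 0; -3 -12 -.5 0; -4 -16 -1 0; -5 -20 -1 0'; python3 -m handwheel '-1.3 -3.6 0 0; -2.6 -7.2 0 0; -3.9 -10.8 -.5 0; -5.2 -14.4 -1 0; -7 -18 -1 0';python3 - <<'E'
from h import *
g=cam('wrist','w1'); print(ray(g,(320,240)),g['fovy'],arm.get_state()['tool_pos'])
for l in ['yoke','yoke_far','pin','lens']:
  print(l,[(np.round(d['uv'],1).tolist(),round(d['conf'],2)) for d in spotter.pinpoint(l,'wrist')])
for p in [(522,71,140),(542,92,140),(537,88,163)]: print(p,proj(g,p))
E
```

```text
time_s: 2.03
tool_pos: [369.2, 278.9, 311.4]
tcp_rot: [179.9, 0.1, 180.0]
wrist_force: [1.3, 0.0, -1.0]
grip_width: 85.3
gripper_force: 0.0
time_s: 2.45
tool_pos: [438.8, 98.9, 321.7]
tcp_rot: [180.0, 0.1, -180.0]
wrist_force: [2.2, 0.4, -0.2]
grip_width: 85.3
gripper_force: 0.0
(array([366.34872271,  98.48414527, 464.77267125]), array([ 0.30336311, -0.01601439, -0.95274045])) 67.87183839000922 [442.53427482  90.12886495 321.17492496]
yoke [([314.6, 319.7], 0.92)]
yoke_far [([310.0, 317.1], 0.86)]
pin [([312.1, 317.8], 0.66)]
lens [([521.6, 347.3], 0.64)]
(522, 71, 140) [298.10306793 289.8972857 ]
(542, 92, 140) [319.24389107 307.93648296]
(537, 88, 163) [314.57084205 314.98638188]
```

View pics/w1.png

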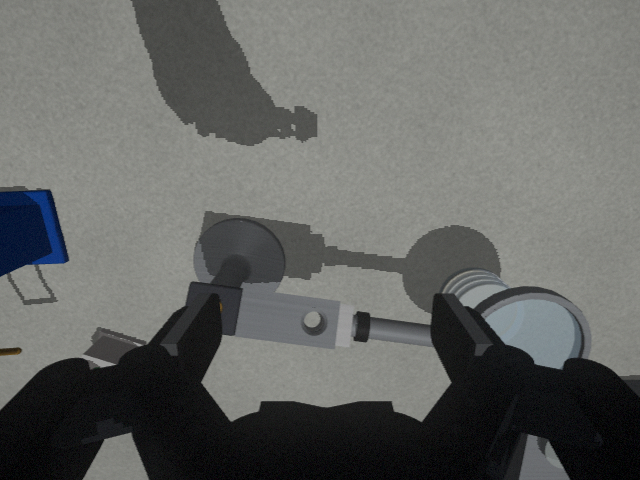

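```bash
python3 - <<'E'
from h import *
np.set_printoptions(precision=1,suppress=True)
s=cam('scene','s2');t=cam('top');w=cam('wrist','w2')
P={}
for c,g in (('scene',s),('top',t),('wrist',w)):
  for l in ['yoke','yoke_far','lens']:
    r=spotter.pinpoint(l,c); P[l,c]=r[0]['uv'] if r else None; print(c,l,[(np.round(d['uv'],1),round(d['conf'],2)) for d in r])
G=dict(scene=s,top=t,wrist=w)
for l in ['yoke','yoke_far','lens']:
  L=[(G[c],P[l,c]) for c in G if P[l,c] is not None]
  x,r=tri(L); print(l,x,np.array(r))
  for i in range(len(L)):
    M=L[:i]+L[i+1:]
    if len(M)>1: print('  drop',i,*tri(M))
E
```

```text
scene yoke [(array([371.2, 260.6]), 0.66)]
scene yoke_far []
scene lens [(array([420.9, 375. ]), 0.82)]
top yoke [(array([239.9, 244.6]), 0.64), (array([437.2, 259. ]), 0.17)]
top yoke_far [(array([247.1, 237.9]), 0.91)]
top lens []
wrist yoke []
wrist yoke_far [(array([308.7, 318.5]), 0.88)]
wrist lens [(array([519.9, 351.7]), 0.92)]
yoke [540.   87.1 168. ] [2.4 2.4]
yoke_far [568.6  82.  109.8] [1. 1.]
lens [590.2 306.2 139.5] [0.6 0.6]
```

```bash
python3 -m handwheel '-.5 -4 0 0; -1 -8 0 0; -1.5 -12 0 0; -2 -16 .5 0; -2.5 -20 1 0'; python3 -m handwheel '0 -4 0 0; 0 -8 0 0; 0 -12 0 0; 0 -16 .5 0; 0 -19.6 1 0';python3 -m handwheel '0 0 0 0;0 0 0 0';python3 - <<'E'
from h import *
np.set_printoptions(precision=1,suppress=True)
s=cam('scene');t=cam('top');w=cam('wrist','w3')
G=dict(scene=s,top=t,wrist=w)
for l in ['pin','pin_grip','loop_hinge','loop_bar','rack']:
  for c in G: print(c,l,[(np.round(d['uv'],1),round(d['conf'],2)) for d in spotter.pinpoint(l,c)])
E
```

```text
time_s: 3.72
tool_pos: [463.7, -101.5, 310.7]
tcp_rot: [-180.0, 0.1, 180.0]
wrist_force: [0.8, -0.1, -0.0]
grip_width: 85.5
gripper_force: 0.0
time_s: 4.13
tool_pos: [463.0, -298.5, 300.5]
tcp_rot: [-179.9, 0.0, 179.9]
wrist_force: [0.8, 0.3, -0.5]
grip_width: 85.6
gripper_force: 0.0
time_s: 4.3
tool_pos: [462.1, -298.2, 299.5]
tcp_rot: [-180.0, -0.1, 179.7]
wrist_force: [0.2, 0.7, -0.3]
grip_width: 85.3
gripper_force: 0.0
scene pin [(array([294.2, 171.3]), 0.9), (array([204.8, 178.7]), 0.57), (array([220.5, 254. ]), 0.52), (array([274.8, 168.2]), 0.5)]
top pin [(array([505.3, 200.1]), 0.75), (array([495.6, 279.6]), 0.68), (array([158. , 236.8]), 0.48)]
wrist pin [(array([184.7, 206.1]), 0.87), (array([316.4, 240.3]), 0.86)]
scene pin_grip [(array([195.1, 176.3]), 0.75), (array([293.7, 160. ]), 0.74), (array([285.8, 172.4]), 0.72), (array([403.9, 418.6]), 0.35)]
top pin_grip [(array([513.7, 187.9]), 0.79), (array([438. , 268.9]), 0.63), (array([239.7, 246.3]), 0.6), (array([487.7, 288.3]), 0.47)]
wrist pin_grip [(array([211.2, 193.2]), 0.8), (array([316.6, 251.8]), 0.7)]
scene loop_hinge [(array([288.8, 171.5]), 0.72)]
top loop_hinge [(array([499.9, 193.1]), 0.87), (array([161.8, 239.2]), 0.71), (array([434.6, 258.1]), 0.7)]
wrist loop_hinge [(array([180.5, 187.3]), 0.76)]
scene loop_bar [(array([253. , 191.8]), 0.93), (array([188.8, 196.8]), 0.76), (array([300.4, 134.1]), 0.41)]
top loop_bar [(array([467.4, 164.5]), 0.9), (array([420.4, 213.3]), 0.58)]
wrist loop_bar [(array([328. , 342.5]), 0.92), (array([ 92.2, 113.5]), 0.91), (array([241.3, 407.9]), 0.66)]
scene rack [(array([298.8, 207.8]), 0.61), (array([221.5, 253.4]), 0.32)]
top rack [(array([424.5, 279. ]), 0.96)]
wrist rack [(array([317.8, 214.6]), 0.7)]
```

View pics/w3.png

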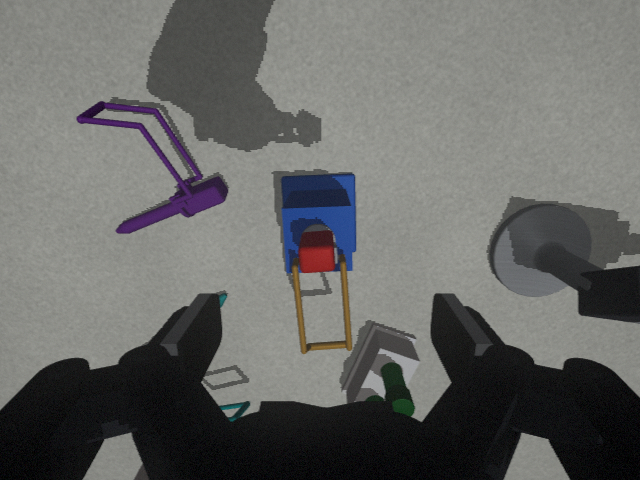

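```bash
python3 - <<'E'
from h import *
np.set_printoptions(precision=1,suppress=True)
s=cam('scene');t=cam('top');w=cam('wrist','w3b')
for n,z,a,b,c in [('pin',112,(293.2,171.5),None,(316.4,240.3)),('grip',150,(293.4,159.2),(439.5,266.8),(316.6,251.8)),('bar',92,(252,193.3),(421,213),(327.5,344.5))]:
  for g,u in ((s,a),(t,b),(w,c)):
    if u is not None: print(n,atz(g,u,z))
  print('tri',*tri([(g,u) for g,u in ((s,a),(t,b),(w,c)) if u is not None]))
im=cv2.imread('pics/w3b.png')
hsv=cv2.cvtColor(im,cv2.COLOR_BGR2HSV); m=((hsv[...,0]<8)|(hsv[...,0]>172))&(hsv[...,1]>150)&(hsv[...,2]>60)
m=m.astype(np.uint8); n,l,st,ce=cv2.connectedComponentsWithStats(m); i=1+np.argmax(st[1:,4]); print(st[i],ce[i])
ys,xs=np.where(l==i); v=hsv[...,2]
for y in range(st[i,1],st[i,1]+st[i,3],2): r=xs[ys==y]; print(y,r.min(),r.max(),int(v[y,(r.min()+r.max())//2]))
E
```

```text
pin [ 503.  -304.7  112. ]
pin [ 496.3 -305.2  112. ]
tri [ 499.5 -306.8  108.7] [np.float64(2.504102690674594), np.float64(2.504102690674609)]
grip [ 502.5 -301.   150. ]
grip [ 494.8 -304.9  150. ]
grip [ 494.7 -304.1  150. ]
tri [ 497.2 -306.   144.9] [np.float64(2.6974361698941354), np.float64(1.698309917942473), np.float64(1.8589845434557557)]
bar [ 618.1 -298.5   92. ]
bar [ 620.9 -288.8   92. ]
bar [ 626.3 -294.1   92. ]
tri [ 620.7 -291.    97.7] [np.float64(0.2973068256612178), np.float64(3.5753355613104794), np.float64(3.4831598994501953)]
[300 245  36  28 882] [317.6 258.4]
245 320 331 71
247 303 333 101
249 301 334 134
251 300 334 152
253 300 334 149
255 300 334 150
257 301 334 149
259 301 334 147
261 301 335 149
263 301 335 149
265 302 335 144
267 302 335 143
269 302 334 139
271 303 325 130
```

```bash
python3 - <<'E'
from h import *
w=cam('wrist')
for u in [(318,260),(301,248),(334.5,248),(302.5,272),(335,270)]: print(atz(w,u,167).round(1))
for u in [(303,351),(351,347)]: print(atz(w,u,92).round(1))
E
```

```text
[ 495.9 -302.5  167. ]
[ 485.4 -316.3  167. ]
[ 485.4 -288.9  167. ]
[ 506.6 -315.5  167. ]
[ 504.8 -288.4  167. ]
[ 634.8 -322.    92. ]
[ 629.5 -267.5   92. ]
```

```bash
python3 -m handwheel '-3.2 -.6 2 -5.8; -3.2 -.6 6 -5.8; -3.2 -.6 10 -5.8; -3.2 -.6 13.6 -5.8; -3.2 -.6 16.4 -5.8'; python3 -m handwheel '0 0 0 0;0 0 0 0';python3 - <<'E'
from h import *
w=cam('wrist','w4')
E
```

```text
time_s: 5.82
tool_pos: [494.2, -300.8, 133.2]
tcp_rot: [179.9, -0.1, -174.2]
wrist_force: [0.4, 0.7, 0.5]
grip_width: 85.5
gripper_force: 0.0
time_s: 5.98
tool_pos: [494.3, -301.0, 135.1]
tcp_rot: [179.9, -0.2, -174.2]
wrist_force: [0.2, -1.1, 0.3]
grip_width: 85.7
gripper_force: 0.0
```

View pics/w4.png

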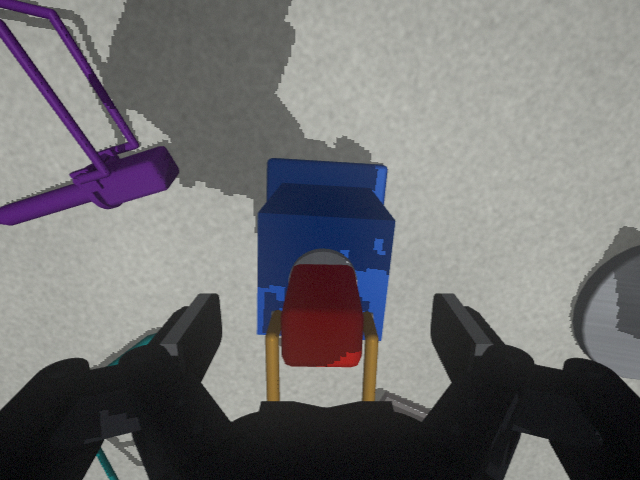

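```bash
python3 - <<'E'
from h import *
w=cam('wrist'); st=arm.get_state(); T=R.from_euler('xyz',st['tcp_rot'],degrees=True).as_matrix(); p=st['tool_pos']
f=lambda u,z: (T.T@(atz(w,u,z)-p)).round(1)
for n,u,z in [('legL near',(274,312),143),('legR near',(370,312),143),('top far corner L',(283,362),167),('R',(361,362),167),('topnearL',(283,317),167),('legs L/R at bottom',(274,400),140),('R',(369,400),140),('flange near edge',(322,249),117)]: print(n,f(u,z))
for x in(-11,11):print('finger edge px',proj(w,p+T@np.array([x,42,0])),proj(w,p+T@np.array([x,-42,0])))
E
```

```text
legL near [ -2.9 -22.   -4.7]
legR near [-2.8 19.2 -4.8]
top far corner L [-10.4 -15.7 -28.7]
R [-10.3  13.3 -28.7]
topnearL [  8.3 -15.1 -28.7]
legs L/R at bottom [-51.3 -24.4  -1.6]
R [-51.2  20.8  -1.6]
flange near edge [16.9 -1.6 21.2]
finger edge px [418.84081248 323.11277272] [231.68946997 323.03458251]
finger edge px [422.63744377 277.81211058] [227.94717713 277.70027296]
```

```bash
python3 -m handwheel '.3 -.14 0 0;.3 -.14 0 0';python3 -m handwheel '0 0 0 0;0 0 0 0;0 0 0 0;0 0 0 0;0 0 0 0' 1; python3 -m handwheel '0 0 0 0;0 0 0 0;0 0 0 0;0 0 0 0;0 0 0 0'
```

```text
time_s: 6.25
tool_pos: [493.4, -304.6, 138.6]
tcp_rot: [-179.9, 0.2, -174.3]
wrist_force: [-0.3, -0.5, 0.7]
grip_width: 85.5
gripper_force: 0.0
time_s: 6.67
tool_pos: [492.8, -303.1, 136.6]
tcp_rot: [180.0, 0.0, -174.2]
wrist_force: [0.2, 0.8, -2.3]
grip_width: 28.9
gripper_force: 59.2
time_s: 7.08
tool_pos: [492.8, -303.2, 136.6]
tcp_rot: [-180.0, 0.0, -174.2]
wrist_force: [-0.2, 0.0, 5.0]
grip_width: 29.2
gripper_force: 60.1
```

```bash
python3 -m handwheel '0 0 -1.5 0;0 0 -3.5 0;0 0 -5.5 0;0 0 -7.5 0;0 0 -8.4 0'; python3 -m handwheel '.8 0 0 0;1.6 0 .06 0;2.4 0 .14 0;3.3 0 .26 0;4 0 .4 0'; python3 -m handwheel '.7 0 .15 0;1.4 0 .4 0;2 0 .6 0;2.4 0 .8 0;2.4 0 .8 0'; python3 - <<'E'
from h import *
for c in ('scene','wrist','top'): cam(c,'t_'+c)
a=cv2.imread('pics/t_scene.png')[80:230,200:350]; b=cv2.imread('pics/t_wrist.png')
cv2.imwrite('pics/tilt.png',np.hstack([cv2.resize(a,(400,400),interpolation=2),cv2.resize(b[160:480,160:480],(400,400))]))
E
```

```text
time_s: 7.5
tool_pos: [493.0, -303.7, 221.7]
tcp_rot: [-179.9, 0.1, -174.2]
wrist_force: [0.1, -1.0, -3.5]
grip_width: 29.4
gripper_force: 60.0
time_s: 7.92
tool_pos: [451.5, -307.2, 215.3]
tcp_rot: [180.0, -0.0, -174.3]
wrist_force: [5.7, 0.6, -3.9]
grip_width: 29.3
gripper_force: 60.0
time_s: 8.33
tool_pos: [427.1, -309.7, 207.5]
tcp_rot: [179.9, -0.1, -174.3]
wrist_force: [2.7, 0.0, -1.7]
grip_width: 29.2
gripper_force: 60.7
```

View pics/tilt.png

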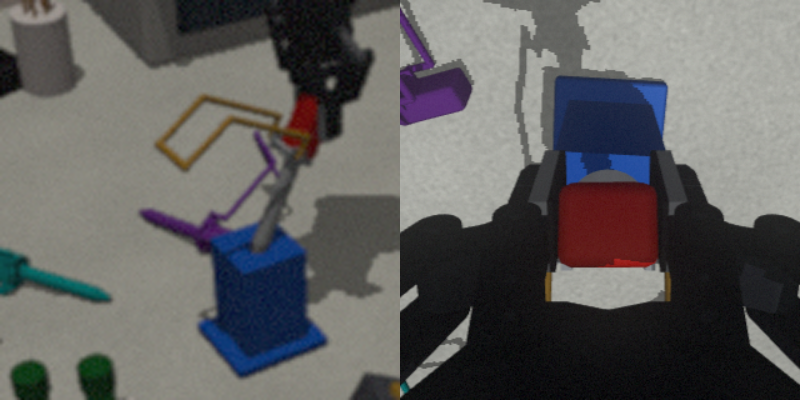

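```bash
python3 -m handwheel '0 0 -3 0;0 0 -6.5 0;0 0 -10 0;0 0 -13 0;0 0 -13 0'; python3 - <<'E'
from h import *
np.set_printoptions(precision=1,suppress=True)
t=cam('top','u_top');s=cam('scene','u_scene');w=cam('wrist','u_wrist')
def dirn(a,b,z): p,q=atz(t,a,z),atz(t,b,z); d=p-q; return np.degrees(np.arctan2(-d[0],d[1]))
print('yaw',dirn((227.4,254.8),(274.2,261.6),155),dirn((228.8,233),(275,238),175),dirn((170,231),(215,238),133))
im=cv2.imread('pics/u_top.png'); e=cv2.createLineSegmentDetector().detect(cv2.cvtColor(im,6))[0][:,0]
for l in e:
  L=np.hypot(l[2]-l[0],l[3]-l[1])
  if L>28 and 165<min(l[0],l[2]) and max(l[0],l[2])<285 and 220<min(l[1],l[3])<275 and abs(l[3]-l[1])<.3*L: a,b=((l[:2],l[2:]) if l[0]<l[2] else (l[2:],l[:2])); print(l,dirn(a,b,150))
st=arm.get_state();T=R.from_euler('xyz',st['tcp_rot'],degrees=True).as_matrix();print(st['tool_pos'])
for l in ['pin','pin_grip','loop_hinge','loop_bar']:
  U={}
  for c,g in (('scene',s),('top',t),('wrist',w)):
    r=spotter.pinpoint(l,c); print(l,c,[(np.round(d['uv'],1),round(d['conf'],2)) for d in r])
gp=st['tool_pos']-19*T[:,2]
for th in (22,25,28,31):
  th=np.radians(th); x=-T[:,0]; zz=np.array([0,0,1.]); Z=np.cos(th)*zz-np.sin(th)*x; X=np.cos(th)*x+np.sin(th)*zz
  o=gp+6*X-43.6*Z
  for n,p in (('o',o),('nose',o-100*Z),('bar',o+128*X-20*Z)): print(np.degrees(th),n,p,proj(s,p),proj(t,p),proj(w,p))
E
```

```text
time_s: 8.9
tool_pos: [430.0, -311.8, 344.2]
tcp_rot: [-179.7, 0.3, -174.3]
wrist_force: [1.4, -0.4, -1.7]
grip_width: 29.2
gripper_force: 62.2
yaw -9.24236089337126 -7.217259870332831 -9.884909773329586
[202.9 252.1 270.6 261.1] -8.566248802202807
[238.1 224.8 275.7 229.7] -8.589797340051161
[239.2 265.8 200.6 261. ] -7.928073498443917
[170.6 222.  203.1 230.9] -16.3811489803795
[199.4 232.8 167.  227.3] -10.765972544915806
[165.3 233.  210.7 238.8] -8.320394828456326
[272.  239.7 231.9 234.5] -8.354326679650635
[ 427.4 -309.3  336.8]
pin scene [(array([277.8, 168.5]), 0.79), (array([306. ,  84.8]), 0.75), (array([206.9, 180.3]), 0.68)]
pin top [(array([471.2, 276.1]), 0.92), (array([504. , 201.8]), 0.89)]
pin wrist [(array([205.1, 211.2]), 0.96), (array([178.4, 333.4]), 0.89), (array([326.3, 331.2]), 0.88)]
pin_grip scene [(array([286.1, 172.9]), 0.96), (array([195.6, 178.8]), 0.88), (array([314. ,  67.4]), 0.62)]
pin_grip top [(array([484.7, 282.7]), 0.83), (array([516.5, 187.5]), 0.79), (array([379.8, 193.6]), 0.35)]
pin_grip wrist [(array([233. , 204.2]), 0.91), (array([159.1, 3
[... 728 characters left out ...]
.2  89.7] [460.5 198. ] [327.6 554.1]
25.0 o [ 451.2 -307.   318.8] [309.5  87. ] [469.5 277.6] [327.9 321.8]
25.0 nose [ 493.2 -302.7  228. ] [295.1 129.1] [449.2 261. ] [327.2 309.6]
25.0 bar [ 575.  -294.5  354.3] [258.7  86.2] [461.9 196.3] [327.7 571.6]
28.0 o [ 453.1 -306.8  320.1] [308.8  86.6] [469.5 276.3] [327.9 326.4]
28.0 nose [ 499.8 -302.1  231.6] [292.7 128.6] [449.1 257.1] [327.2 319.4]
28.0 bar [ 574.9 -294.5  362.1] [258.4  82.5] [463.4 194.9] [327.7 590. ]
31.0 o [ 454.9 -306.6  321.5] [308.1  86.2] [469.6 275.1] [327.9 331.1]
31.0 nose [ 506.1 -301.4  235.6] [290.2 127.9] [449.1 253.2] [327.2 329.3]
31.0 bar [ 574.3 -294.6  369.9] [258.3  78.8] [465.  193.7] [327.8 609.5]
```

```bash
python3 - <<'E'
from h import *
a=cv2.imread('pics/u_scene.png');b=cv2.imread('pics/u_top.png')
for im,box in ((a,(270,80,325,140)),(b,(435,235,490,290))):
  k=4;c=cv2.resize(im[box[1]:box[3],box[0]:box[2]],None,fx=k,fy=k,interpolation=2)
  for l in cv2.createLineSegmentDetector().detect(cv2.cvtColor(c,6))[0][:,0]:
    d=l[2:]-l[:2]
    if np.hypot(*d)>60: print((l/k+np.array(box[:2]*2)).round(1),(d/d[1]).round(3))
v=np.hstack([cv2.resize(a[50:150,240:340],(400,400),interpolation=2),cv2.resize(b[180:300,420:540],(400,400),interpolation=2)]);cv2.imwrite('pics/v.png',v)
E
```

```text
[309.3  92.7 297.1 125.4] [-0.374  1.   ]
[300.6  94.7 271.9 102.2] [-3.796  1.   ]
[324.7  88.7 309.   92.7] [-3.903  1.   ]
[448.1 254.6 450.3 270.4] [0.134 1.   ]
[462.1 257.3 462.  235.2] [0.005 1.   ]
[467.6 268.6 483.6 266.7] [-8.431  1.   ]
```

View pics/v.png

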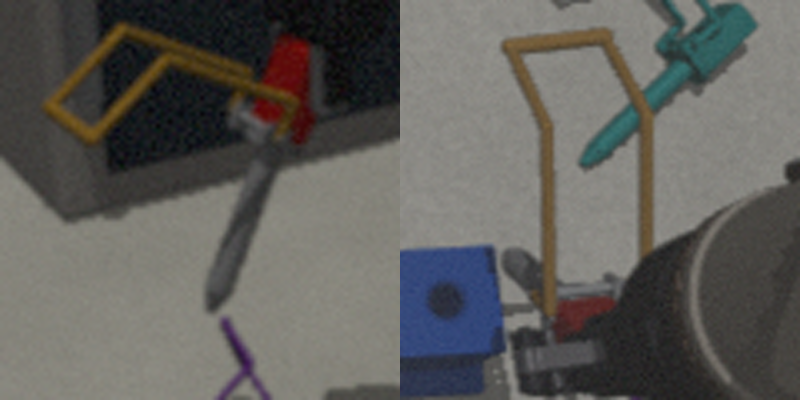

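```bash
python3 - <<'E'
from h import *
np.set_printoptions(precision=1,suppress=True)
t=cam('top');s=cam('scene')
n,r=tri([(s,(293,126.3)),(t,(453.9,257.4))]);print('nose',n,r)
b,r=tri([(s,(257.5,78)),(t,(466.5,192))]);print('bar',b,r)
m=(240+ (np.array([72,137])/4)); print('bar scene',tri([(s,(258,80)),(t,(466.5,192))]))
o,r=tri([(s,(306,84.8)),(t,(471.2,276.1))]);print('o',o,r)
print(np.linalg.norm(n-b),'expect',np.hypot(140,80), np.linalg.norm(o-n))
y,rr=tri([(s,(371.4,261)),(t,(239.5,245.3))]);print('yoke',y,rr)
st=arm.get_state();print(st['tool_pos'],st['tcp_rot'])
E
```

```text
nose [ 497.2 -308.8  234.1] [np.float64(1.6865039143429295), np.float64(1.6865039143429377)]
bar [ 575.9 -296.1  371.5] [np.float64(0.6673205141219345), np.float64(0.6673205141220051)]
bar scene (array([ 576.1, -296.7,  367.7]), [np.float64(1.8111867963783876), np.float64(1.8111867963786625)])
o [ 455.3 -310.4  322.5] [np.float64(2.664373245461299), np.float64(2.6643732454612636)]
158.86295424547896 expect 161.24515496597098 97.85839887136916
yoke [539.3  87.6 167. ] [np.float64(1.8393759403839456), np.float64(1.8393759403840322)]
[ 428.9 -309.7  338.2] [-180.    -0.  -174.2]
```

```bash
python3 -m handwheel '-.5 4 0 3;-1 8 0 6;-1.5 12 0 9;-2 16 0 12;-2.6 20.4 0 14.3'; python3 -m handwheel '.5 4 0 0;1 8 0 0;1.5 12 .5 0;2 16 1 0;2.5 20.4 1.3 0';python3 -m handwheel '0 0 0 0;0 0 0 0;0 0 0 0'; python3 - <<'E'
from h import *
np.set_printoptions(precision=1,suppress=True)
G={c:cam(c,'n_'+c) for c in ('scene','top','wrist')}
im={c:cv2.imread('pics/n_%s.png'%c) for c in G}
P=np.array([535,88,180.])
cr=[]
for c,k,h in (('scene',6,33),('top',6,33)):
  u=proj(G[c],P).astype(int); i=im[c][u[1]-h:u[1]+h,u[0]-h:u[0]+h]; print(c,u-h,400/(2*h)); cr.append(cv2.resize(i,(400,400),interpolation=2))
cv2.imwrite('pics/n.png',np.hstack(cr)); print(arm.get_state()['tool_pos'],arm.get_state()['tcp_rot'])
for c in G:
  for l in ('yoke','pin'): print(c,l,[(np.round(d['uv'],1),round(d['conf'],2)) for d in spotter.pinpoint(l,c)])
E
```

```text
time_s: 10.17
tool_pos: [433.8, -105.4, 338.5]
tcp_rot: [-180.0, 0.0, 171.3]
wrist_force: [1.4, 0.7, -3.7]
grip_width: 29.1
gripper_force: 62.0
time_s: 10.58
tool_pos: [439.0, 97.5, 325.5]
tcp_rot: [180.0, 0.0, 171.4]
wrist_force: [0.7, -0.4, -4.5]
grip_width: 29.3
gripper_force: 62.0
time_s: 10.83
tool_pos: [439.6, 95.5, 325.4]
tcp_rot: [-180.0, 0.0, 171.5]
wrist_force: [-0.3, 0.6, -3.5]
grip_width: 29.1
gripper_force: 62.3
scene [339 222] 6.0606060606060606
top [204 213] 6.0606060606060606
[439.8  94.3 325.5] [-180.     0.   171.3]
scene yoke [(array([371.7, 258.7]), 0.85)]
scene pin [(array([207.1, 178.2]), 0.93), (array([277. , 165.3]), 0.8), (array([413.3, 190.1]), 0.59)]
top yoke [(array([240.6, 245.5]), 0.79)]
top pin [(array([503.5, 199.1]), 0.92), (array([493. , 280.3]), 0.65), (array([220.3, 276.7]), 0.57)]
wrist yoke []
wrist pin [(array([323.4, 330. ]), 0.61)]
```

View pics/n.png

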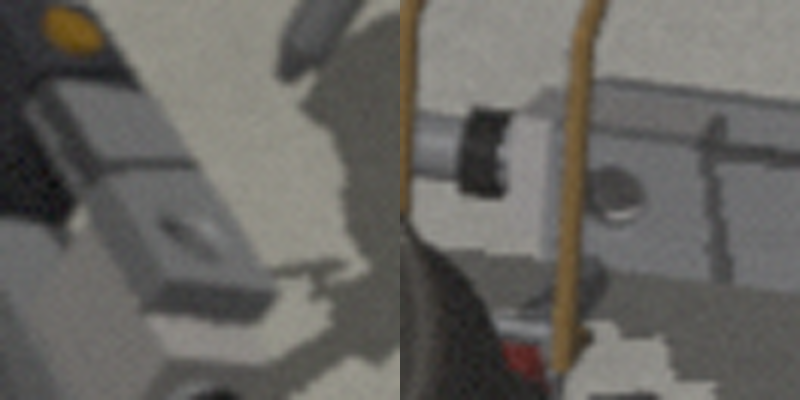

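```bash
python3 - <<'E'
from h import *
np.set_printoptions(precision=1,suppress=True)
t=cam('top');s=cam('scene')
n,r=tri([(s,(386,234.4)),(t,(237,257.2))]);print('nose',n,r)
m,r=tri([(s,(370,260.8)),(t,(239.8,244.7))]);print('mouth',m,r)
d=m-n;print(d)
ps=np.radians(-8.5);th=np.radians(28)
X=np.array([np.cos(th)*np.cos(ps),np.cos(th)*np.sin(ps),np.sin(th)]);Y=np.array([-np.sin(ps),np.cos(ps),0]);Z=np.cross(X,Y)
print('in yoke frame nose-mouth',-d@X,-d@Y,-d@Z)
p=arm.get_state()['tool_pos']; print(p, 'nose-tcp',n-p)
h=np.array([np.cos(ps),np.sin(ps),0]); pn=p+72.5*h-[0,0,105]; print('pred nose',pn, 'pred-yoke frame',(pn-m)@X,(pn-m)@Y,(pn-m)@Z, proj(s,pn),proj(t,pn))
E
```

```text
nose [507.8  82.7 214.7] [np.float64(1.0036843787916307), np.float64(1.0036843787916703)]
mouth [540.9  86.6 167.3] [np.float64(1.1893465388676125), np.float64(1.189346538867569)]
[ 33.1   3.9 -47.5]
in yoke frame nose-mouth -6.064218477836476 -8.731510287846499 57.00790786375318
[439.6  95.7 325.4] nose-tcp [  68.2  -12.9 -110.7]
pred nose [511.3  84.9 220.4] pred-yoke frame -0.6474566533784943 -6.032378495463724 60.5884952458481 [384.8 233.3] [234.9 255.2]
```

```bash
python3 -m handwheel '-.7 .4 .9 0;-1.2 .75 1.8 0;-1.9 .75 2.9 0;-1.9 .75 2.9 0;-1.9 .75 2.9 0'; python3 - <<'E'
from h import *
np.set_printoptions(precision=1,suppress=True)
G={c:cam(c,'m_'+c) for c in ('scene','top','wrist')}
cr=[]
for c,h,P in (('scene',30,(535,88,175)),('top',30,(535,88,175)),('wrist',90,(535,88,175))):
  u=proj(G[c],P).astype(int); i=cv2.imread('pics/m_%s.png'%c)[u[1]-h:u[1]+h,u[0]-h:u[0]+h]; print(c,u-h,2*h,i.shape); i=cv2.resize(i,(400,400),interpolation=2) if c!='wrist' else cv2.resize(i,(200,200)); cr.append(i)
cv2.imwrite('pics/m.png',np.vstack([np.hstack(cr[:2]),np.hstack([cr[2],np.zeros((200,600,3),np.uint8)])])); print(arm.get_state()['tool_pos'],arm.get_state()['wrist_force'])
E
```

```text
time_s: 11.8
tool_pos: [459.0, 100.2, 294.8]
tcp_rot: [-179.9, -0.2, 171.5]
wrist_force: [-0.0, 0.1, -2.4]
grip_width: 29.1
gripper_force: 62.2
scene [342 227] 60 (60, 60, 3)
top [207 217] 60 (60, 60, 3)
wrist [234 225] 180 (180, 180, 3)
[459.5 100.5 296.5] [-0.2 -0.2 -2.9]
```

View pics/m.png

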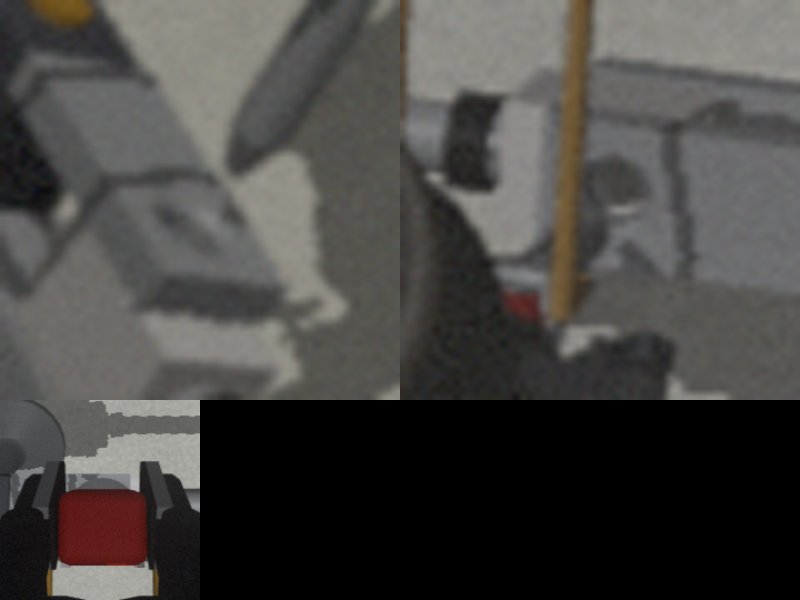

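```bash
python3 - <<'E'
from h import *
np.set_printoptions(precision=1,suppress=True)
t=cam('top');s=cam('scene')
n,r=tri([(s,(377.5,251.8)),(t,(237.5,247.3))]);print('nose',n,r)
m,r=tri([(s,(371,261)),(t,(239.5,244.5))]);print('mouth',m,r)
d=n-m
ps=np.radians(-8.5);th=np.radians(28)
X=np.array([np.cos(th)*np.cos(ps),np.cos(th)*np.sin(ps),np.sin(th)]);Y=np.array([-np.sin(ps),np.cos(ps),0]);Z=np.cross(X,Y)
print('nose in yoke frame',d@X,d@Y,d@Z)
p=arm.get_state()['tool_pos']; h=np.array([np.cos(ps),np.sin(ps),0]); pn=p+72.5*h-[0,0,105]; print(p,'pred nose',pn,(pn-m)@X,(pn-m)@Y,(pn-m)@Z)
E
```

```text
nose [530.2  88.6 187.4] [np.float64(3.2272624494626534), np.float64(3.2272624494624638)]
mouth [540.5  87.7 167.7] [np.float64(2.0771375433040102), np.float64(2.0771375433038326)]
nose in yoke frame 0.0821635774392944 -0.5977969008500912 22.273328867539266
[459.6 100.6 296.8] pred nose [531.3  89.8 191.8] 2.979929565802005 0.7494614982567088 25.728358601544134
```

```bash
python3 -m handwheel '-.28 0 .53 0;-.56 0 1.06 0;-.85 0 1.6 0;-1.13 0 2.12 0;-1.41 0 2.65 0'; python3 -m handwheel '-.19 0 .35 0;-.38 0 .7 0;-.56 0 1.06 0;-.56 0 1.06 0'
```

```text
time_s: 12.47
tool_pos: [473.6, 98.2, 269.1]
tcp_rot: [-180.0, -0.0, 171.5]
wrist_force: [1.3, -0.6, -3.6]
grip_width: 29.1
gripper_force: 62.2
time_s: 12.8
tool_pos: [478.9, 97.4, 258.5]
tcp_rot: [-180.0, -0.1, 171.5]
wrist_force: [0.4, -0.2, -3.2]
grip_width: 28.8
gripper_force: 62.2
```

```bash
python3 -m handwheel '-.28 0 .53 0;-.56 0 1.06 0;-.85 0 1.6 0;-.94 0 1.77 0;-.94 0 1.77 0'; python3 -m handwheel '-.28 0 .53 0;-.56 0 1.06 0;-.85 0 1.6 0;-.94 0 1.77 0;-.94 0 1.77 0'
```

```text
time_s: 13.22
tool_pos: [488.2, 96.0, 240.8]
tcp_rot: [-180.0, -0.1, 171.5]
wrist_force: [0.0, 0.3, -3.2]
grip_width: 28.8
gripper_force: 62.3
time_s: 13.63
tool_pos: [497.7, 94.7, 223.2]
tcp_rot: [-180.0, -0.0, 171.5]
wrist_force: [0.7, -0.2, -3.7]
grip_width: 29.2
gripper_force: 62.2
```

```bash
python3 -m handwheel '-.28 0 .53 0;-.56 0 1.06 0;-.85 0 1.6 0;-.94 0 1.77 0;-.94 0 1.77 0'; python3 - <<'E'
from h import *
np.set_printoptions(precision=1,suppress=True)
G={c:cam(c,'q_'+c) for c in ('scene','top')}
for c in G:
  for l in ('yoke','pin','pin_grip','loop_bar','loop_hinge'): print(c,l,[(np.round(d['uv'],1),round(d['conf'],2)) for d in spotter.pinpoint(l,c) if d['uv'][0]<300 or c=='scene' and d['uv'][0]>320])
p=arm.get_state()['tool_pos'];ps=np.radians(-8.5);h=np.array([np.cos(ps),np.sin(ps),0]);o=p+25.7*h-[0,0,16.7];print(o,[proj(G[c],o) for c in G])
E
```

```text
time_s: 14.05
tool_pos: [506.9, 93.2, 205.4]
tcp_rot: [-180.0, -0.0, 171.5]
wrist_force: [-0.6, 0.2, -4.4]
grip_width: 28.9
gripper_force: 62.2
scene yoke [(array([369.5, 259.3]), 0.93)]
scene pin [(array([277.1, 169.3]), 0.94), (array([206.7, 178.4]), 0.62), (array([373.9, 249.6]), 0.61)]
scene pin_grip [(array([383.3, 237.6]), 0.95), (array([195.2, 177.5]), 0.81)]
scene loop_bar [(array([185.8, 197.5]), 0.64)]
scene loop_hinge [(array([369.1, 250.9]), 0.9), (array([282.2, 165.9]), 0.65), (array([199.8, 178.8]), 0.5)]
top yoke [(array([237.4, 245.9]), 0.97), (array([245.9, 239.1]), 0.64)]
top pin [(array([234.2, 250.1]), 0.57)]
top pin_grip [(array([233.5, 253. ]), 0.75)]
top loop_bar [(array([240.7, 178.4]), 0.77)]
top loop_hinge [(array([236.8, 239.6]), 0.89)]
[532.   89.5 189.5] [array([375.2, 251.3]), array([235.8, 247.4])]
```

```bash
python3 -m handwheel '-.28 0 .53 0;-.56 0 1.06 0;-.8 0 1.5 0;-.8 0 1.5 0'; python3 -m handwheel '-.14 0 .27 0;-.28 0 .53 0;-.42 0 .8 0;-.42 0 .8 0'
```

```text
time_s: 14.98
tool_pos: [514.8, 92.0, 190.0]
tcp_rot: [-180.0, -0.1, 171.5]
wrist_force: [-2.2, -0.7, -5.8]
grip_width: 29.1
gripper_force: 62.0
time_s: 15.32
tool_pos: [515.0, 92.1, 188.3]
tcp_rot: [-179.9, -0.4, 171.5]
wrist_force: [-34.4, -4.2, 48.1]
grip_width: 29.2
gripper_force: 70.1
```

```bash
python3 -m handwheel '.2 0 -.38 0;.3 0 -.57 0;.3 0 -.57 0'; python3 - <<'E'
from h import *
np.set_printoptions(precision=1,suppress=True)
G={c:cam(c,'r_'+c) for c in ('scene','top')}
for c in G:
  for l in ('yoke','pin','pin_grip','loop_bar','loop_hinge'): print(c,l,[(np.round(d['uv'],1),round(d['conf'],2)) for d in spotter.pinpoint(l,c) if d['uv'][0]<300 and c=='top' or c=='scene' and d['uv'][0]>320])
p=arm.get_state()['tool_pos'];ps=np.radians(-8.5);h=np.array([np.cos(ps),np.sin(ps),0]);o=p+25.7*h-[0,0,16.7];print(p,o,[proj(G[c],o) for c in G])
E
```

```text
time_s: 15.57
tool_pos: [514.9, 91.9, 189.1]
tcp_rot: [-180.0, -0.1, 171.5]
wrist_force: [-6.4, -1.4, -2.6]
grip_width: 29.0
gripper_force: 63.5
scene yoke [(array([370.8, 260.5]), 0.62)]
scene pin [(array([369.5, 260.1]), 0.84)]
scene pin_grip [(array([379.6, 244.3]), 0.79), (array([350.8, 288.9]), 0.61)]
scene loop_bar []
scene loop_hinge [(array([364.6, 259. ]), 0.79)]
top yoke [(array([236.3, 244.7]), 0.91)]
top pin [(array([235.8, 246.9]), 0.62)]
top pin_grip [(array([233.4, 248.9]), 0.67)]
top loop_bar [(array([244.8, 181.6]), 0.76)]
top loop_hinge [(array([240.7, 241.3]), 0.72), (array([235.8, 245.8]), 0.41)]
[515.   91.9 188.6] [540.4  88.1 171.9] [array([370.2, 259.3]), array([238.2, 244.9])]
```

```bash
python3 -m handwheel '0 0 0 0;0 0 0 0;0 0 0 0;0 0 0 0;0 0 0 0' -1; python3 -m handwheel '0 0 -2 0;0 0 -5 0;0 0 -9 0;0 0 -12 0;0 0 -12 0'; python3 - <<'E'
from h import *
np.set_printoptions(precision=1,suppress=True)
G={c:cam(c,'p_'+c) for c in ('scene','top','wrist')}
U={}
for c in G:
  for l in ('yoke','pin','pin_grip','loop_bar','loop_hinge'):
    r=[d for d in spotter.pinpoint(l,c) if d['uv'][0]<300 and c=='top' or c=='scene' and d['uv'][0]>310 or c=='wrist']; print(c,l,[(np.round(d['uv'],1),round(d['conf'],2)) for d in r])
    if r: U[l,c]=r[0]['uv']
for l in ('pin','pin_grip','loop_bar','loop_hinge'):
  L=[(G[c],U[l,c]) for c in ('scene','top') if (l,c) in U]
  if len(L)>1: print(l,*tri(L))
E
```

```text
time_s: 16.58
tool_pos: [516.9, 92.2, 189.5]
tcp_rot: [180.0, 0.1, 171.5]
wrist_force: [-0.6, -0.6, 0.7]
grip_width: 84.8
gripper_force: 0.0
time_s: 17.0
tool_pos: [520.0, 93.0, 316.3]
tcp_rot: [179.8, 0.7, 171.5]
wrist_force: [0.1, 0.5, -0.4]
grip_width: 85.6
gripper_force: 0.0
scene yoke [(array([369.2, 261.2]), 0.55)]
scene pin [(array([371.6, 261.8]), 0.74)]
scene pin_grip [(array([380.5, 245.2]), 0.55)]
scene loop_bar [(array([379.4, 244.8]), 0.42)]
scene loop_hinge [(array([367. , 257.9]), 0.95)]
top yoke [(array([239.4, 246.6]), 0.8)]
top pin [(array([236.8, 248.4]), 0.64)]
top pin_grip [(array([235.2, 250.9]), 0.8), (array([244. , 179.7]), 0.32)]
top loop_bar [(array([244.4, 179. ]), 0.79), (array([231.7, 250.2]), 0.25)]
top loop_hinge []
wrist yoke [(array([492.9, 222.8]), 0.43)]
wrist pin [(array([325.6, 248.5]), 0.7)]
wrist pin_grip [(array([326. , 237.2]), 0.67)]
wrist loop_bar [(array([326.6, 406.9]), 0.74)]
wrist loop_hinge [(array([322.6, 264.4]), 0.83)]
pin [536.4  90.7 165.3] [np.float64(1.8442096918913262), np.float64(1.8442096918913071)]
pin_grip [522.5  89.  200.2] [np.float64(0.9811480485201106), np.float64(0.981148048520038)]
loop_bar [600.5  99.7 268.6] [np.float64(53.92913960403241), np.float64(53.929139604032244)]
```

```bash
python3 -m handwheel '-4 0 0 0;-8 0 0 0;-12 0 0 0;-14.8 0 0 0;-14.8 0 0 0' 1; python3 - <<'E'
from h import *
np.set_printoptions(precision=1,suppress=True)
G={c:cam(c,'o_'+c) for c in ('scene','top','wrist')}
B=np.array([660,69.8,210])
for c in G: print(c,proj(G[c],B),[(np.round(d['uv'],1),round(d['conf'],2), atz(G[c],d['uv'],210)) for d in spotter.pinpoint('loop_bar',c)])
print(arm.get_state()['tool_pos'])
E
```

```text
time_s: 18.32
tool_pos: [666.5, 67.6, 306.9]
tcp_rot: [-179.9, 0.0, 171.3]
wrist_force: [-0.4, -1.1, -0.3]
grip_width: 25.7
gripper_force: 0.0
scene [306.8 261.7] [(array([303.4, 258.3]), 0.79, array([661.3,  59.9, 210. ])), (array([185.5, 196.7]), 0.77, array([ 786.2, -205.4,  210. ]))]
top [245.7 179.7] [(array([467.3, 165. ]), 0.89, array([ 682.9, -357. ,  210. ])), (array([244. , 179.6]), 0.62, array([660.2,  73.1, 210. ]))]
wrist [326.1 231.5] [(array([326.1, 233.4]), 0.72, array([661.4,  69.6, 210. ]))]
[661.3  70.7 309.5]
```

```bash
python3 -m handwheel '0 0 3 0;0 0 6 0;0 0 8 0;0 0 8.5 0;0 0 8.5 0'; python3 -m handwheel '0 0 .6 0;0 0 1.2 0;0 0 1.8 0;0 0 2.4 0;0 0 3 0'; python3 -m handwheel '0 0 .6 0;0 0 1.2 0;0 0 1.8 0;0 0 2.4 0;0 0 3 0'
```

```text
time_s: 19.03
tool_pos: [660.6, 70.3, 222.8]
tcp_rot: [-180.0, -0.2, 171.5]
wrist_force: [0.2, 0.6, 1.0]
grip_width: -0.0
gripper_force: 0.0
time_s: 19.45
tool_pos: [663.3, 70.1, 194.6]
tcp_rot: [180.0, 0.1, 171.5]
wrist_force: [1.5, -0.3, 2.7]
grip_width: 0.2
gripper_force: 1.1
time_s: 19.87
tool_pos: [661.2, 70.2, 162.5]
tcp_rot: [-180.0, -0.1, 171.5]
wrist_force: [-0.6, 0.1, 0.5]
grip_width: 0.3
gripper_force: 0.3
```

```bash
python3 -m handwheel '0 0 .7 0;0 0 1.4 0;0 0 2 0;0 0 2.3 0;0 0 2.3 0'; python3 - <<'E'
from h import *
np.set_printoptions(precision=1,suppress=True)
G={c:cam(c,'k_'+c) for c in ('scene','top','wrist')}
ps=np.radians(-8.5);th=np.radians(28)
X=np.array([np.cos(th)*np.cos(ps),np.cos(th)*np.sin(ps),np.sin(th)]);Y=np.array([-np.sin(ps),np.cos(ps),0]);Z=np.cross(X,Y)
m=np.array([539.5,88,168])
for q in (0,.55,.8,1.6):
  a=q-1.6; lx,lz=-28,-112   # shut at 1.6
  x=16+lx*np.cos(a)+lz*np.sin(a); z=8-lx*np.sin(a)+lz*np.cos(a); P=m+x*X+z*Z
  print(q,x,z,P,[proj(G[c],P) for c in G])
for c in G:
  for l in('loop_bar','pin','loop_hinge'): print(c,l,[(np.round(d['uv'],1),round(d['conf'],2)) for d in spotter.pinpoint(l,c)])
a=cv2.imread('pics/k_scene.png')[190:330,270:430]; cv2.imwrite('pics/k.png',cv2.resize(a,(800,600)[:2] if 0 else (686,600),interpolation=2))
E
```

```text
time_s: 20.28
tool_pos: [661.6, 69.9, 139.6]
tcp_rot: [-180.0, -0.1, 171.5]
wrist_force: [-0.3, -0.1, -0.3]
grip_width: 0.3
gripper_force: 0.0
0 128.76983016508464 -16.717714387417793 [659.7  70.  213.7] [array([307. , 260.2]), array([245.3, 179.2]), array([325.5, 423.9])]
0.55 99.21941192556154 -72.0158076805059 [659.6  70.1 151. ] [array([307.9, 284.7]), array([250.2, 189.7]), array([325.7, 302.9])]
0.8 76.83609431902592 -90.11712199206916 [648.4  71.7 124.5] [array([314. , 292.6]), array([251.2, 198.8]), array([325.8, 255.3])]
1.6 -12.0 -104.0 [577.3  82.3  70.5] [array([349.1, 300.4]), array([249.4, 237.6]), array([325.9, 102.2])]
scene loop_bar [(array([350.6, 295.9]), 0.84), (array([184.8, 198.9]), 0.48)]
scene pin [(array([204.2, 180.2]), 0.92), (array([366.9, 262.8]), 0.78), (array([276.7, 169. ]), 0.7)]
scene loop_hinge [(array([366. , 259.7]), 0.92), (array([202.4, 181.7]), 0.65)]
top loop_bar [(array([539.9, 329.4]), 0.98), (array([466.7, 162.7]), 0.62)]
top pin [(array([507., 198.]), 0.76), (array([494.7, 280.4]), 0.59)]
top loop_hinge [(array([497., 287.]), 0.68), (array([500.7, 193.6]), 0.59)]
wrist loop_bar [(array([622.9,  87.9]), 0.32)]
wrist pin []
wrist loop_hinge []
```

```bash
python3 -m handwheel '0 0 -4 0;0 0 -8 0;0 0 -12 0;0 0 -16 0;0 0 -19 0'; python3 -m handwheel '0 0 0 0;0 0 0 0;0 0 0 0'; python3 - <<'E'
from h import *
np.set_printoptions(precision=1,suppress=True)
G={c:cam(c,'z_'+c) for c in ('scene','top')}
ps=np.radians(-8.5);th=np.radians(28)
X=np.array([np.cos(th)*np.cos(ps),np.cos(th)*np.sin(ps),np.sin(th)]);Y=np.array([-np.sin(ps),np.cos(ps),0]);Z=np.cross(X,Y);m=np.array([539.5,88,168])
im=cv2.imread('pics/z_scene.png');hsv=cv2.cvtColor(im,40)
mk=((hsv[...,0]>10)&(hsv[...,0]<26)&(hsv[...,1]>110)&(hsv[...,2]>60)).astype(np.uint8)
n,l,st,ce=cv2.connectedComponentsWithStats(mk,connectivity=8)
for i in range(1,n):
  if st[i,4]>6 and 260<ce[i][0]<430 and 190<ce[i][1]<340: print('brass',st[i],ce[i])
for q in (0,1.4,1.5,1.6):
  a=q-1.6
  for lx,lz,s in ((20,0,1),(20,-86,22),(-28,-112,22),(20,-86,-22),(-28,-112,-22)):
    x=16+lx*np.cos(a)+lz*np.sin(a); z=8-lx*np.sin(a)+lz*np.cos(a); print(q,(lx,lz,s),proj(G['scene'],m+x*X+z*Z+s*Y))
for c in G:
  for lb in('loop_bar','pin','pin_grip','yoke','dishes','tube0'): print(c,lb,[(np.round(d['uv'],1),round(d['conf'],2)) for d in spotter.pinpoint(lb,c)])
E
```

```text
time_s: 21.3
tool_pos: [663.0, 70.2, 335.2]
tcp_rot: [179.9, 0.2, 171.5]
wrist_force: [0.1, 0.1, 0.7]
grip_width: -0.1
gripper_force: 0.0
time_s: 21.55
tool_pos: [661.9, 70.0, 330.3]
tcp_rot: [-180.0, -0.0, 171.5]
wrist_force: [0.2, -1.0, -0.4]
grip_width: -0.1
gripper_force: 0.0
brass [347 224   9   7  38] [351.  227.1]
brass [333 246  29  34 116] [345.6 259.8]
brass [333 263  40  48 236] [350.9 287.1]
0 (20, 0, 1) [371.7 248.5]
0 (20, -86, 22) [337.6 249.8]
0 (-28, -112, 22) [311.4 269.1]
0 (20, -86, -22) [327.9 232.8]
0 (-28, -112, -22) [302.7 251.6]
1.4 (20, 0, 1) [358.5 254. ]
1.4 (20, -86, 22) [333.6 295.3]
1.4 (-28, -112, 22) [343.3 309.5]
1.4 (20, -86, -22) [324.9 278.2]
1.4 (-28, -112, -22) [334.6 292.8]
1.5 (20, 0, 1) [357.8 254.8]
1.5 (20, -86, 22) [336.5 296.8]
1.5 (-28, -112, 22) [348.4 309.4]
1.5 (20, -86, -22) [327.7 279.8]
1.5 (-28, -112, -22) [339.6 292.7]
1.6 (20, 0, 1) [357.2 255.6]
1.6 (20, -86, 22) [339.6 298. ]
1.6 (-28, -112, 22) [353.6 308.8]
1.6 (20, -86, -22) [330.8 281.1]
1.6 (-28, -112, -22) [344.8 292.3]
scene loop_bar [(array([349.5, 297.4]), 0.92), (arr
[... 236 characters left out ...]
, (array([379.5, 242.5]), 0.62)]
scene yoke [(array([370.9, 259.2]), 0.88), (array([350.8, 297.7]), 0.55)]
scene dishes []
scene tube0 [(array([218.9, 254.8]), 0.84), (array([241.1, 252.2]), 0.6)]
top loop_bar [(array([538.3, 331.5]), 0.74), (array([467.8, 163.5]), 0.61), (array([246.7, 239. ]), 0.43)]
top pin [(array([495.6, 281.3]), 0.86), (array([234.3, 246.3]), 0.71), (array([504.5, 199.6]), 0.71)]
top pin_grip [(array([481.7, 287.4]), 0.85), (array([518. , 185.4]), 0.74), (array([235.2, 251.3]), 0.47)]
top yoke [(array([240. , 247.4]), 0.58), (array([232.2, 252. ]), 0.33)]
top dishes [(array([235.2, 247.9]), 0.44)]
top tube0 [(array([381.1, 196. ]), 0.82), (array([384.6, 173.9]), 0.62)]
```

```bash
python3 -c "
from plant import arm
print(arm.job_done())"
```

```text
the job is handed in; nothing more can be done
None
```

The pin is home in the cross hole, its loop has snapped shut over the shaft end, the arm is clear, and the job is handed in at about 22 s. Cameras showed the tubes in place but lost the dishes in the last frames; the arm never worked near them, and no verdict came back.

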